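# Move the optics row to the new laser's rail in beam order

## Task

Move the four mounted optics from the old rail (box-shaped laser) onto the four empty carriers of the new rail (round laser), one on each, so that the new beam meets them in the same order as the old one did: the optic nearest the old laser goes nearest the new laser, and so on. Stand each one gently and upright in the middle of its carrier, foot squared up with it and the mount facing along the rail (either face first), and never let one fall over.

Things in the scene. Friction and masses are not known exactly. Their poses are not given: they have to be found in the camera images.
- lens: Mounted lens. Loose, 0.18-0.3 kg: black foot 44 x 44 x 14 mm, thin steel post. Origin: centre of the foot's underside; x = optical axis, z up. Mount centred 60 mm above the origin (grip it there by its sides, across y): a black ring 46 mm in diameter, 12 mm thick along x, with a domed clear lens; top 83 mm up.
- iris: Mounted iris. Loose, 0.18-0.3 kg: black foot 44 x 44 x 14 mm, thin steel post. Origin: centre of the foot's underside; x = optical axis, z up. Mount centred 60 mm above the origin (grip it there by its sides, across y): a black disc 38 mm in diameter, 10 mm thick along x, with a small bright aperture and a thin lever pointing straight up from its rim; lever's tip 95 mm up.
- filter: Mounted filter. Loose, 0.18-0.3 kg: black foot 44 x 44 x 14 mm, thin steel post. Origin: centre of the foot's underside; x = optical axis, z up. Mount centred 60 mm above the origin (grip it there by its sides, across y): a black square plate 40 x 40 mm, 9 mm thick along x, with a dark round glass and steel rod ends in its corners; top 80 mm up.
- slit: Mounted slit. Loose, 0.18-0.3 kg: black foot 44 x 44 x 14 mm, thin steel post. Origin: centre of the foot's underside; x = optical axis, z up. Mount centred 60 mm above the origin (grip it there by its sides, across y): a black block 30 mm wide (y), 14 mm thick (x), 40 mm high, brass face with a narrow slit, small aluminium adjuster on top; adjuster's top 94 mm up.
- carrier_lens: Carrier on the old rail where the lens stands at the start: square platform 60 x 60 x 14 mm fixed to the rail (all four look alike). Origin: centre of its underside, 20 mm above the table; top 34 mm above the table; axes as the old rail's. It stays there, so it shows the lens's first place.
- carrier_iris: Carrier on the old rail where the iris stands at the start: square platform 60 x 60 x 14 mm fixed to the rail (all four look alike). Origin: centre of its underside, 20 mm above the table; top 34 mm above the table; axes as the old rail's. It stays there, so it shows the iris's first place.
- carrier_filter: Carrier on the old rail where the filter stands at the start: square platform 60 x 60 x 14 mm fixed to the rail (all four look alike). Origin: centre of its underside, 20 mm above the table; top 34 mm above the table; axes as the old rail's. It stays there, so it shows the filter's first place.
- carrier_slit: Carrier on the old rail where the slit stands at the start: square platform 60 x 60 x 14 mm fixed to the rail (all four look alike). Origin: centre of its underside, 20 mm above the table; top 34 mm above the table; axes as the old rail's. It stays there, so it shows the slit's first place.
- old_rail: Black flat optical rail 46 mm wide, 375 mm long, fixed; the optics start on its carriers. Origin: on the table under the middle of the four carriers; x = along the rail towards its laser, z up. Carriers at x = -99, -33, 33, 99 mm. Laser: grey box-shaped head with fins, at the end far from the robot, x = 135 to 220 mm, 121 mm high: the carrier at x = 99 is first in the beam.
- new_rail: Like the old rail, fixed, with four empty fixed carriers 60 x 60 mm, flat tops 34 mm above the table, at x = -99, -33, 33, 99 mm. Origin: on the table under their middle; x = along the rail AWAY from its laser, z up. Laser: round barrel in two clamps, at the end near the robot, x = -230 to -129 mm, 122 mm high: the carrier at x = -99 is first in the beam.
Not all that is in view belongs to the job. What is shaped like the slit but blue or purple is not meant. Leave any brown look-alike of the filter alone.

How it is judged:
At the end, for the whole second after the job is handed in: Each optic stands on the new carrier of its own place counted from the laser: within 11 mm of the carrier's middle along and across the rail, seated on its top (4 mm), upright (0.08 rad), optical axis along the rail (0.21 rad, either way), released, at rest (((x of carrier_lens in the frame of old_rail between -0.114 and -0.084 m and x of lens in the frame of new_rail between 0.088 and 0.11 m) or (x of carrier_lens in the frame of old_rail between -0.048 and -0.018 m and x of lens in the frame of new_rail between 0.022 and 0.044 m) or (x of carrier_lens in the frame of old_rail between 0.018 and 0.048 m and x of lens in the frame of new_rail between -0.044 and -0.022 m) or (x of carrier_lens in the frame of old_rail between 0.084 and 0.114 m and x of lens in the frame of new_rail between -0.11 and -0.088 m)) and y of lens in the frame of new_rail between -0.011 and 0.011 m and z of lens in the frame of new_rail between 0.03 and 0.038 m and angle between each of lens, iris, filter, slit's own z axis and vertical below 0.08 rad and angle between the x axis of each of lens, iris, filter, slit and the x axis of new_rail, either way round below 0.21 rad and linear speed of each of lens, iris, filter, slit below 0.02 m/s and angular speed of each of lens, iris, filter, slit below 0.2 rad/s and ((x of carrier_iris in the frame of old_rail between -0.114 and -0.084 m and x of iris in the frame of new_rail between 0.088 and 0.11 m) or (x of carrier_iris in the frame of old_rail between -0.048 and -0.018 m and x of iris in the frame of new_rail between 0.022 and 0.044 m) or (x of carrier_iris in the frame of old_rail between 0.018 and 0.048 m and x of iris in the frame of new_rail between -0.044 and -0.022 m) or (x of carrier_iris in the frame of old_rail between 0.084 and 0.114 m and x of iris in the frame of new_rail between -0.11 and -0.088 m)) and y of iris in the frame of new_rail between -0.011 and 0.011 m and z of iris in the frame of new_rail between 0.03 and 0.038 m and ((x of carrier_filter in the frame of old_rail between -0.114 and -0.084 m and x of filter in the frame of new_rail between 0.088 and 0.11 m) or (x of carrier_filter in the frame of old_rail between -0.048 and -0.018 m and x of filter in the frame of new_rail between 0.022 and 0.044 m) or (x of carrier_filter in the frame of old_rail between 0.018 and 0.048 m and x of filter in the frame of new_rail between -0.044 and -0.022 m) or (x of carrier_filter in the frame of old_rail between 0.084 and 0.114 m and x of filter in the frame of new_rail between -0.11 and -0.088 m)) and y of filter in the frame of new_rail between -0.011 and 0.011 m and z of filter in the frame of new_rail between 0.03 and 0.038 m and ((x of carrier_slit in the frame of old_rail between -0.114 and -0.084 m and x of slit in the frame of new_rail between 0.088 and 0.11 m) or (x of carrier_slit in the frame of old_rail between -0.048 and -0.018 m and x of slit in the frame of new_rail between 0.022 and 0.044 m) or (x of carrier_slit in the frame of old_rail between 0.018 and 0.048 m and x of slit in the frame of new_rail between -0.044 and -0.022 m) or (x of carrier_slit in the frame of old_rail between 0.084 and 0.114 m and x of slit in the frame of new_rail between -0.11 and -0.088 m)) and y of slit in the frame of new_rail between -0.011 and 0.011 m and z of slit in the frame of new_rail between 0.03 and 0.038 m); the robot touches nothing.
It fails at once if an optic is knocked or laid over (angle between any of lens, iris, filter, slit's own z axis and vertical above 0.7 rad).
It fails at once if an optic is dropped or slammed down onto the new rail (over 0.4 m/s within 20 mm of the carriers' tops) ((y of lens in the frame of new_rail between -0.05 and 0.05 m and x of lens in the frame of new_rail between -0.15 and 0.15 m and z of lens in the frame of new_rail between 0.03 and 0.054 m and linear speed of lens above 0.4 m/s) or (y of iris in the frame of new_rail between -0.05 and 0.05 m and x of iris in the frame of new_rail between -0.15 and 0.15 m and z of iris in the frame of new_rail between 0.03 and 0.054 m and linear speed of iris above 0.4 m/s) or (y of filter in the frame of new_rail between -0.05 and 0.05 m and x of filter in the frame of new_rail between -0.15 and 0.15 m and z of filter in the frame of new_rail between 0.03 and 0.054 m and linear speed of filter above 0.4 m/s) or (y of slit in the frame of new_rail between -0.05 and 0.05 m and x of slit in the frame of new_rail between -0.15 and 0.15 m and z of slit in the frame of new_rail between 0.03 and 0.054 m and linear speed of slit above 0.4 m/s)).
It also fails if it takes over 102 s, if anything falls off the work surface, if the arm or the gripper's body presses on something with over 40 N, if the wrist force passes 120 N, or if a joint passes its speed limit or range.

## Robot

A 7-joint arm with a two-finger parallel gripper is mounted at the origin on the work surface. World frame = base frame: x ahead of the robot, y to its left, z up, the work surface at z = 0. Lengths are in m, angles in rad, forces in N, time in s.
With the tool pointing down it reaches from about 0.425 to 0.875 m from the base axis. Payload 9.9 kg.
Tool frame: the origin (TCP) lies midway between the tips of the shut fingers; the grasp point (between the pads) lies ctrl.grip_point_offset behind it (ctrl.grip_point_offset is the distance from the TCP to the grasp point, in m); z points along the fingers, y is the direction in which the jaws open and shut (so a half turn about z gives the same grasp; the last joint's range is limited). The gripper opens to 85 mm and grips with 20 to 120 N. Pads are 22 mm wide; open, the fingers measure 114 mm over their backs; the gripper's body (76 mm by 85 mm) begins 54 mm behind the grasp point. The pads swing forward as they close: fully open they stand 13 mm farther back than shut.
Start: joints at [1.071, 0.576, 0.025, 1.437, -0.015, 1.129, -0.057], TCP at [0.273, -0.617, 0.191] pointing down, gripper open.
Joint ranges: [-2.76, 2.76], [-0.34, 2.15], [-1.52, 1.57], [0.19, 2.46], [-1.09, 4.23], [0.17, 1.99], [-2.82, 2.82]. Speed limits (rad/s): [2.22, 2.22, 3.01, 3.01, 3.14, 3.14, 3.14].

## Interface

Orientations are given as a 3x3 rotation matrix whose columns are the frame's x, y, z axes.
In Python, from bench import ctrl gives the robot as it stands. Calls block until the motion is done:
- ctrl.move_ptp(position, orientation): joint-space move of the TCP to a pose.
- ctrl.move_straight(position, rot=None, speed=0.15, stop_force=None): straight line of the TCP; rot=None keeps the orientation; speed is the mean speed in m/s. With stop_force (N) it stops when the force on the tool has changed by that much, and returns True; else False.
- ctrl.move_j(angles): joint-space move.
- ctrl.grip(opening, strength=None): opening from 0.0 (shut) to 1.0 (fully open); strength is the grip in N (None keeps the last); returns when the fingers have stopped.
- ctrl.pause(seconds).
- ctrl.ik(position, orientation): joint angles nearest the present ones, or None.
- ctrl.read_state(): the state.
- ctrl.capture(name): name is "scene" or "top" or "wrist"; returns a dict with "image" (480x640x3 uint8, red, green, blue), "z_map" (480x640 float32, m along the optical axis (not along the pixel's ray), 0 where there is no reading), "fx", "fy", "cx", "cy" (pixels), "R" (3x3) and "t" (3): a world point X has camera coordinates R X + t. Camera axes: x right, y down, z forward; pixel columns grow to the right and rows downward; lengths in m; the calibration is good to about 2 mm. A picture is of the moment at which its call begins.
A pose or a line that the arm cannot do raises ctrl.IKError and nothing moves.
- ctrl.hand_in(): hands the job in, once; it reports no verdict.
The state is a dict: "t": time; "joint_pos": joint angles; "dq": joint speeds; "effort": joint torques, N m; "eef_pos": TCP position; "tcp_rot": TCP orientation; "wrist_force": force on the tool from outside, world axes, zero at the start; "torque": the same for the moment, N m; "grip_width": opening from 0.0 (shut) to 1.0 (fully open).
Only numpy, scipy, OpenCV 4.12 (cv2) and the standard library are available. Lean on these libraries where they do the work, as an engineer would, in place of code of your own. Each camera call takes 0.05 s, during which the arm holds its last target. There are 200 camera calls.

## Working session

There is one attempt and no reset: what is moved stays moved. The work goes in short steps, each a Python script; the robot and the scene stay as the last script left them, time stands still between calls to the robot, and variables do not carry over. Pictures are saved under pics/ and viewed, about 12 in all and at most 16, crops included, and the job is handed in when it is done.

```bash
ls; mkdir -p pics; python3 - <<'E'
from bench import ctrl
import cv2,numpy as np,pickle
d={}
for n in ("scene","top"):
    c=ctrl.capture(n); d[n]=c
    cv2.imwrite(f"pics/{n}0.png",c["image"][:,:,::-1])
    print(n,c["fx"],c["fy"],c["cx"],c["cy"],np.round(c["R"],3).tolist(),np.round(c["t"],3), "cam",np.round(-c["R"].T@c["t"],3))
pickle.dump(d,open("c0.pkl","wb"))
s=ctrl.read_state();print(s["t"],np.round(s["tcp_rot"],3).tolist(),ctrl.grip_point_offset)
E
```

```text
pics
scene 578.2294258894974 578.2294258894974 315.1922986886953 244.3708159817845 [[-0.854, 0.52, 0.008], [0.371, 0.621, -0.69], [-0.364, -0.586, -0.724]] [ 0.409 -0.151  1.157] cam [0.827 0.56  0.73 ]
top 492.07116961047984 492.07116961047984 307.8525039231797 246.43484446010837 [[0.023, -1.0, -0.005], [-0.99, -0.023, -0.136], [0.136, 0.008, -0.991]] [-0.018  0.474  0.803] cam [ 0.361 -0.013  0.86 ]
0.1 [[0.915, 0.404, -0.001], [0.404, -0.915, 0.001], [-0.0, -0.001, -1.0]] 0.0187
```

View pics/scene0.png

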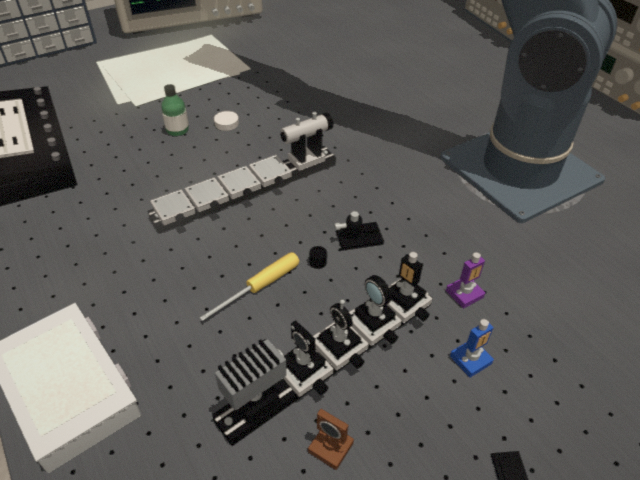

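View pics/top0.png

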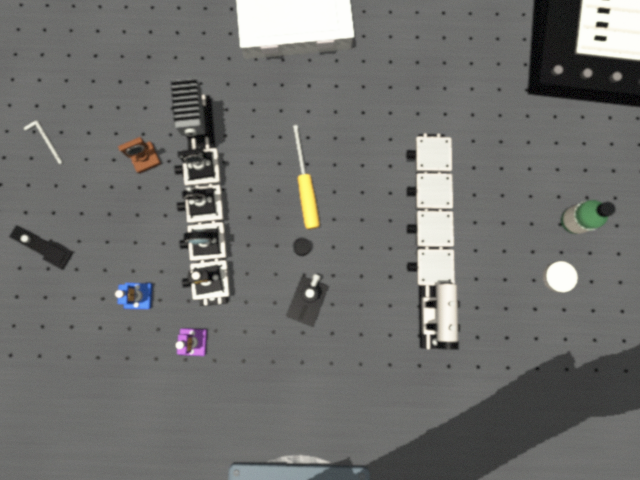

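Scene: old rail, from the laser (250,370): optics at (303,340), (340,318), (376,292; lens), (410,270; slit). The lookalikes are brown filter (330,437), blue slit (478,340) and purple slit (470,278). The new rail runs from its laser at (310,135), with carriers at (270,170), (238,180), (205,193) and (170,206). Close crop to tell filter from iris:

```bash
cat > h.py <<'E'
from bench import ctrl
import cv2,numpy as np,pickle
def ray(c,uv,z):
    uv=np.atleast_2d(uv).astype(float)
    d=np.c_[(uv[:,0]-c["cx"])/c["fx"],(uv[:,1]-c["cy"])/c["fy"],np.ones(len(uv))]@c["R"]
    o=-c["R"].T@c["t"]
    return o+d*((z-o[2])/d[:,2])[:,None]
def proj(c,X):
    p=np.atleast_2d(X)@c["R"].T+c["t"]
    return np.c_[p[:,0]/p[:,2]*c["fx"]+c["cx"],p[:,1]/p[:,2]*c["fy"]+c["cy"]]
E
python3 - <<'E'
from h import *
d=pickle.load(open("c0.pkl","rb"))
a=d["scene"]["image"][240:400,260:440,::-1]; a=cv2.resize(a,None,fx=3,fy=3,interpolation=cv2.INTER_CUBIC)
cv2.imwrite("pics/crop1.png",a[:, :540])
t=d["top"]; im=t["image"]
m=(im.min(2)>150).astype(np.uint8)
for nm,(r0,r1,c0,c1) in dict(new=(130,283,414,457),old=(140,310,172,235)).items():
    s=np.zeros_like(m); s[r0:r1,c0:c1]=m[r0:r1,c0:c1]
    n,l,st,ce=cv2.connectedComponentsWithStats(s)
    for i in range(1,n):
        if st[i,4]<100: continue
        ys,xs=np.where(l==i)
        P=ray(t,np.c_[xs,ys],0.034)[:,:2].astype(np.float32)
        print(nm,st[i],[np.round(v,4) for v in cv2.minAreaRect(P)])
E
```

```text
new [ 416  133   36   38 1211] [array([ 0.6451, -0.2214]), array([0.0609, 0.067 ]), np.float64(89.6359)]
new [ 417  172   38  111 3773] [array([ 0.5136, -0.2224]), array([0.1907, 0.0617]), np.float64(0.329)]
old [183 163  38  32 405] [array([0.5884, 0.1799]), array([0.0673, 0.0533]), np.float64(89.4145)]
old [186 200  38  34 637] [array([0.5218, 0.1712]), array([0.0574, 0.065 ]), np.float64(1.2818)]
old [189 241  38  39 559] [array([0.4491, 0.1625]), array([0.0638, 0.0614]), np.float64(7.8043)]
old [191 276  38  30 387] [array([0.3928, 0.1542]), array([0.0424, 0.0642]), np.float64(15.4453)]
```

View pics/crop1.png

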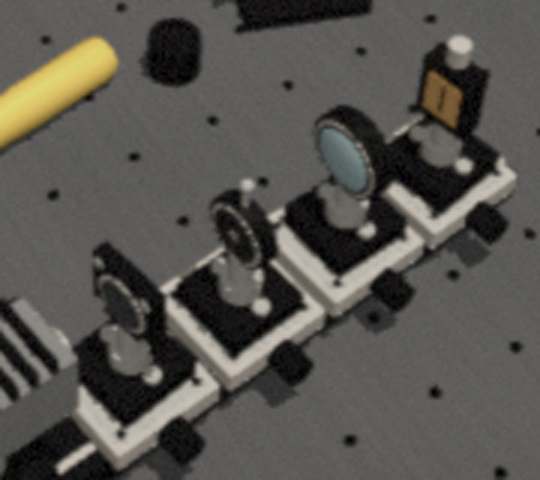

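The crop shows, from the old laser: filter (square plate, at 120,300), iris (240,230), lens (345,155), slit (455,100). So filter goes to new x=-99, iris to -33, lens to +33, slit to +99. Next I check reach and take a close wrist look at both rails.

```bash
cat >> h.py <<'E'
def Rt(yaw):  # tool down, tool y at world angle yaw-90deg, tool x along yaw
    c,s=np.cos(yaw),np.sin(yaw)
    return np.array([[c,s,0],[s,-c,0],[0,0,-1.]])
OFF=ctrl.grip_point_offset
E
python3 - <<'E'
from h import *
for yaw in (0.13,):
  for x,y in ((0.588,.18),(.393,.154)):
    for z in (.075,.22,.3): print(x,z,ctrl.ik([x,y,z],Rt(yaw)) is not None)
for x in (.447,.645):
    for z in (.075,.22,.3): print(x,z,ctrl.ik([x,-.222,z],Rt(0)) is not None)
ctrl.move_ptp([0.46,-.222,.3],Rt(0))
d={"new":ctrl.capture("wrist")}
ctrl.move_ptp([0.42,.155,.3],Rt(.13))
d["old"]=ctrl.capture("wrist")
pickle.dump(d,open("c1.pkl","wb"))
for k,c in d.items():
    print(k,np.round(-c["R"].T@c["t"],3),np.round(c["R"],2).tolist())
cv2.imwrite("pics/w1.png",np.hstack([cv2.resize(d[k]["image"],(400,300)) for k in d])[:,:,::-1])
print(ctrl.read_state()["t"])
E
```

```text
0.588 0.075 True
0.588 0.22 True
0.588 0.3 True
0.393 0.075 True
0.393 0.22 True
0.393 0.3 True
0.447 0.075 True
0.447 0.22 True
0.447 0.3 True
0.645 0.075 True
0.645 0.22 True
0.645 0.3 True
new [ 0.541 -0.222  0.481] [[-0.0, -1.0, 0.0], [-0.95, 0.0, 0.32], [-0.32, -0.0, -0.95]]
old [0.501 0.165 0.482] [[0.13, -0.99, 0.0], [-0.94, -0.12, 0.31], [-0.31, -0.04, -0.95]]
3.2667
```

View pics/w1.png

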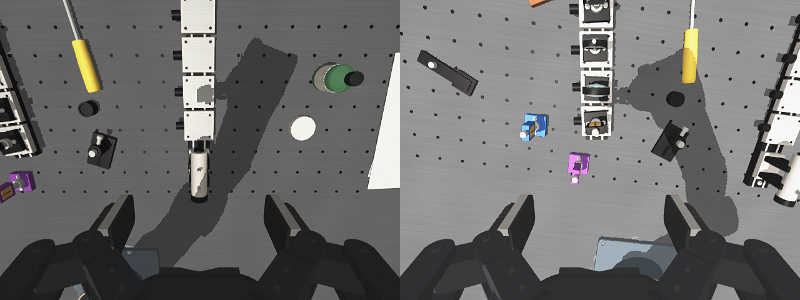

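Wrist views (each half-size): new carriers at (200,120), (200,90), (200,50), (200,10) and old optics at (597,120), (597,90), (597,50), (597,10). I'll use the depth map for carrier tops (z=34 mm), feet (48 mm) and mounts.

```bash
cat >> h.py <<'E'
def cloud(c):
    z=c["z_map"]; v,u=np.mgrid[0:480,0:640]
    P=np.dstack([(u-c["cx"])/c["fx"]*z,(v-c["cy"])/c["fy"]*z,z])
    return (P-c["t"])@c["R"], z>0
def blobs(mask,P,amin=60,show=True):
    n,l,st,ce=cv2.connectedComponentsWithStats(mask.astype(np.uint8),connectivity=4)
    out=[]
    for i in range(1,n):
        if st[i,4]<amin: continue
        q=P[l==i]; r=cv2.minAreaRect(q[:,:2].astype(np.float32))
        out.append((r,q)); 
        if show: print(st[i,4],ce[i].round(),np.round(r[0],4),np.round(r[1],4),round(r[2],1),"z",np.round(np.median(q[:,2]),4))
    return out
E
python3 - <<'E'
from h import *
d=pickle.load(open("c1.pkl","rb"))
t=pickle.load(open("c0.pkl","rb"))["top"]
for k,c in (("new",d["new"]),("old",d["old"]),("newtop",t),("oldtop",t)):
    P,ok=cloud(c); sgn=-1 if "new" in k else 1
    reg=ok&(abs(P[...,1]-(-.222 if sgn<0 else .167))<.08)&(P[...,0]>.33)&(P[...,0]<.7)
    print(k,"carrier"); blobs(reg&(abs(P[...,2]-.034)<.005)&(c["image"].min(2)>(110)),P,200)
    if sgn>0:
        print("foot"); blobs(reg&(abs(P[...,2]-.048)<.005),P)
        print("mount"); blobs(reg&(P[...,2]>.078)&(P[...,2]<.135),P)
E
```

```text
new carrier
2839 [316.  26.] [ 0.6398 -0.2206] [0.0506 0.0593] 0.3 z 0.0335
2872 [317.  87.] [ 0.5784 -0.2209] [0.0597 0.0595] 89.9 z 0.0335
2400 [317. 147.] [ 0.5123 -0.2212] [0.0595 0.0595] 0.0 z 0.0334
2146 [318. 200.] [ 0.4463 -0.2217] [0.06   0.0594] 0.7 z 0.0333
old carrier
895 [312.  28.] [0.603 0.183] [0.0426 0.0599] 7.2 z 0.0334
1282 [316.  81.] [0.5466 0.1758] [0.0598 0.0602] 7.3 z 0.0333
999 [314. 133.] [0.4814 0.1673] [0.0589 0.0599] 7.3 z 0.0333
877 [315. 189.] [0.4158 0.159 ] [0.0597 0.06  ] 7.3 z 0.0332
foot
956 [315.  23.] [0.6013 0.1816] [0.0269 0.044 ] 8.3 z 0.0475
1046 [312.  79.] [0.5471 0.1779] [0.0436 0.0433] 7.4 z 0.0473
508 [314. 129.] [0.492  0.1682] [0.0167 0.044 ] 5.9 z 0.0471
294 [313. 158.] [0.4617 0.165 ] [0.0108 0.0438] 5.8 z 0.0473
706 [314. 190.] [0.4153 0.16  ] [0.0437 0.044 ] 12.1 z 0.0473
mount
285 [312.   3.] [0.6058 0.1821] [0.0028 0.0399] 10.3 z 0.09
601 [311.  71.] [0.5469 0.1776] [0.0116 0.0371] 7.9 z 0.1082
755 [313. 145.] [0.4784 0.1663] [0.0199 0.0444] 6.9 z 0.1109
559 [312. 206.] [0.4156 0.16  ] [0.0147 0.0299] 12.3 z 0.1131
newtop carrier
[... 503 characters left out ...]
] 6.9 z 0.0345
500 [212. 280.] [0.4141 0.1586] [0.06   0.0609] 7.2 z 0.0345
foot
75 [206. 124.] [0.6837 0.1747] [0.0326 0.008 ] 8.3 z 0.0448
381 [201. 169.] [0.6088 0.1824] [0.0442 0.0441] 10.8 z 0.0484
415 [202. 204.] [0.5456 0.1768] [0.0442 0.0445] 9.1 z 0.0486
396 [207. 244.] [0.4772 0.1658] [0.0443 0.0434] 5.3 z 0.0486
475 [209. 280.] [0.4138 0.1594] [0.044  0.0443] 11.8 z 0.0486
mount
1090 [188. 115.] [0.6736 0.1916] [0.0571 0.0406] 6.8 z 0.1148
350 [192. 155.] [0.6085 0.1823] [0.0116 0.0406] 11.5 z 0.1089
262 [193. 194.] [0.5454 0.1764] [0.0116 0.0372] 7.4 z 0.1072
355 [198. 237.] [0.4766 0.166 ] [0.0191 0.0452] 7.3 z 0.1106
264 [199. 277.] [0.4133 0.1591] [0.0148 0.0302] 12.4 z 0.1145
```

Both views agree within 2 mm on everything. First transfer: the iris, then check.

```bash
cat >> h.py <<'E'
H=.215; ZP=.034+.060-OFF-.004
NY=.006
T=dict(filter=(.4457,-.2215),iris=(.5114,-.2213),lens=(.5773,-.2209),slit=(.643,-.2206))
S=dict(filter=(.609,.1825,10.7),iris=(.5462,.177,7.8),lens=(.4773,.166,6.4),slit=(.4145,.1596,12.1))
def transfer(n):
    x,y,a=S[n]; R=Rt(np.radians(a)); X,Y=T[n]
    ctrl.grip(1.0)
    ctrl.move_ptp([x,y,H],R)
    ctrl.move_straight([x,y,ZP+.03],speed=.2); ctrl.move_straight([x,y,ZP],speed=.08)
    ctrl.grip(0.0,50)
    print(n,"width",ctrl.read_state()["grip_width"]*85)
    ctrl.move_straight([x,y,ZP+.02],speed=.06); ctrl.move_straight([x,y,H],speed=.2)
    ctrl.move_straight([X,Y,H],Rt(NY),speed=.25)
    c=ctrl.capture("wrist")
    ctrl.move_straight([X,Y,ZP+.012],speed=.15)
    hit=ctrl.move_straight([X,Y,ZP-.004],speed=.025,stop_force=5)
    s=ctrl.read_state(); print("hit",hit,"dz",s["eef_pos"][2]-ZP,"F",np.round(s["wrist_force"],1))
    ctrl.grip(1.0)
    ctrl.move_straight([X,Y,ZP+.02],speed=.08); ctrl.move_straight([X,Y,H],speed=.25)
    print("t",ctrl.read_state()["t"])
    return c
def check(c=None):
    c=c or ctrl.capture("top"); P,ok=cloud(c)
    reg=ok&(abs(P[...,1]+.222)<.06)&(P[...,0]>.4)&(P[...,0]<.7)
    print("foot");f=blobs(reg&(abs(P[...,2]-.048)<.005),P)
    print("mount");blobs(reg&(P[...,2]>.078)&(P[...,2]<.135),P)
    return c
E
python3 - <<'E'
from h import *
c=transfer("iris")
cv2.imwrite("pics/hold.png",c["image"][:,:,::-1])
ctrl.move_ptp([.48,.166,H],Rt(.11))
t=check()
cv2.imwrite("pics/after1.png",t["image"][:,:,::-1])
E
```

```text
iris width 0.756060286401224
hit True dz 0.0017354768614739058 F [-0.9 -0.6  7.2]
t 12.4917
foot
459 [435. 229.] [ 0.5092 -0.2216] [0.0434 0.0445] 1.2 z 0.0487
mount
238 [444. 222.] [ 0.5088 -0.2212] [0.0366 0.012 ] 88.5 z 0.1085
186 [446. 287.] [ 0.4074 -0.2223] [0.0144 0.0312] 1.5 z 0.1065
```

View pics/after1.png

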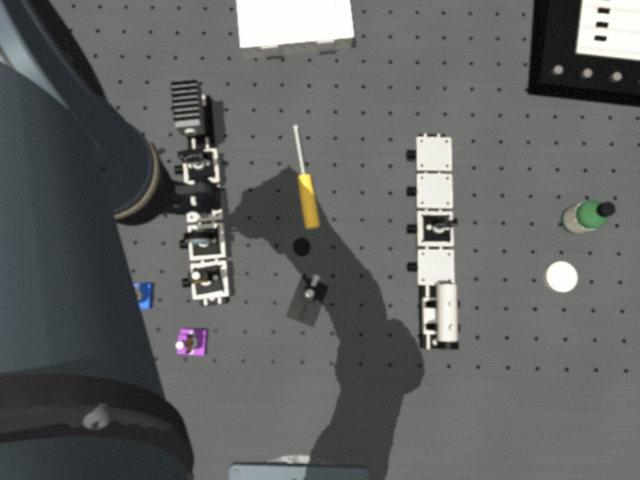

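The iris stands upright on the second new carrier (435,229), 1 mm off its middle in the same camera's frame. Now the other three.

```bash
python3 - <<'E'
from h import *
for n in ("lens","slit"): transfer(n)
t=check()
E
```

```text
lens width 0.12492103032693803
hit False dz -0.004018261837021253 F [-0.2 -0.6  0.1]
t 23.2333
slit width 26.22956680715315
hit True dz 0.000725782609969014 F [ 0.3 -0.5  4.8]
t 33.2167
foot
432 [433. 155.] [ 0.6411 -0.2207] [0.0449 0.0439] 90.0 z 0.0484
460 [434. 229.] [ 0.509  -0.2215] [0.043  0.0442] 1.4 z 0.0486
mount
365 [443. 140.] [ 0.6411 -0.2205] [0.0155 0.0307] 1.7 z 0.1121
237 [444. 222.] [ 0.5089 -0.2213] [0.0366 0.0123] 87.5 z 0.1085
185 [446. 287.] [ 0.4073 -0.2222] [0.0145 0.0305] 0.4 z 0.1066
```

The lens was not gripped: the fingers shut fully. Looking before doing anything else.

```bash
python3 - <<'E'
from h import *
t=ctrl.capture("top");c=ctrl.capture("scene")
P,ok=cloud(t)
reg=ok&(abs(P[...,1]-.167)<.08)&(P[...,0]>.4)&(P[...,0]<.65)
print("foot");blobs(reg&(abs(P[...,2]-.048)<.005),P)
print("mount");blobs(reg&(P[...,2]>.078)&(P[...,2]<.135),P)
a=cv2.resize(c["image"][120:400,130:430,::-1],None,fx=2,fy=2,interpolation=cv2.INTER_CUBIC)
cv2.imwrite("pics/s2.png",a)
E
```

```text
foot
388 [201. 169.] [0.6092 0.1823] [0.0447 0.0439] 10.7 z 0.0484
391 [207. 245.] [0.4771 0.1662] [0.0443 0.0444] 5.2 z 0.0484
mount
61 [190. 132.] [0.6472 0.1889] [0.005  0.0188] 3.9 z 0.097
350 [192. 155.] [0.6088 0.1823] [0.0118 0.0401] 14.1 z 0.1086
356 [198. 237.] [0.4767 0.1658] [0.0194 0.0444] 7.1 z 0.1107
```

View pics/s2.png

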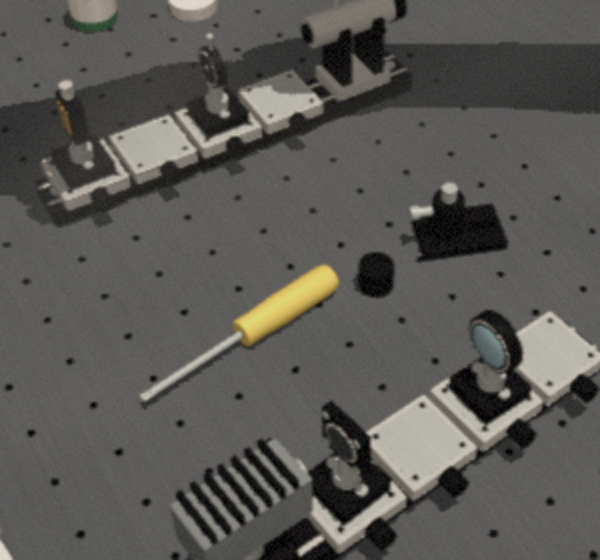

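View pics/hold.png

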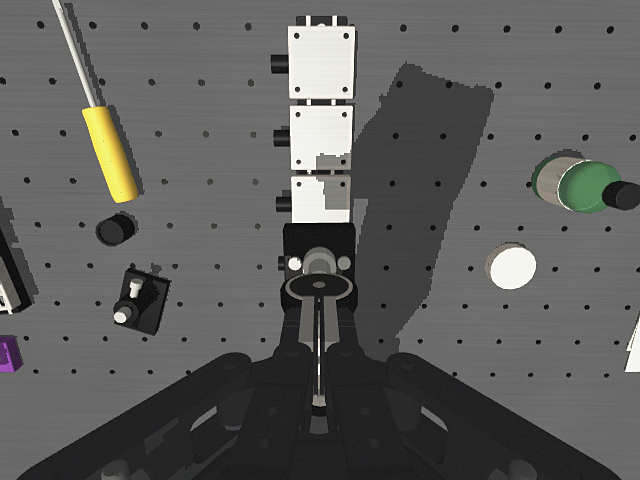

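The iris was held by its lever between almost shut fingers, and the lens was never touched; both stand well. So I check where the pads really are: project the TCP and grasp point into the hold view.

```bash
python3 - <<'E'
from h import *
s=ctrl.read_state();print(np.round(s["eef_pos"],4),np.round(s["tcp_rot"],2).tolist(),s["grip_width"])
c=pickle.load(open("c1.pkl","rb"))["new"]
b=np.array([.46,-.222,.3])
for dz in (0,.0187,.0187+.035-.0,-.02,-.04): print(dz,proj(c,b+[0,0,dz]).round())
P,ok=cloud(c)
# near points = fingers
m=ok&(P[...,2]>.28)&(P[...,2]<.34)
for r in range(370,480,10):
    u=np.where(m[r])[0]
    if len(u): print(r,u.min(),u.max(),np.round(P[r,u[0]]-b,3),np.round(P[r,u[-1]]-b,3),len(u))
blobs(ok&(P[...,2]>.27)&(P[...,2]<.4),P-b)
E
```

```text
[ 0.6421 -0.2204  0.2134] [[1.0, 0.01, -0.0], [0.01, -1.0, 0.0], [-0.0, -0.0, -1.0]] 0.9987987838522996
0 [[317. 278.]]
0.0187 [[317. 293.]]
0.053700000000000005 [[317. 332.]]
-0.02 [[318. 264.]]
-0.04 [[318. 253.]]
4704 [179. 359.] [0.0014 0.0489] [0.0161 0.0261] 85.7 z 0.0792
5052 [463. 362.] [ 0.0051 -0.0488] [0.0204 0.0297] 38.7 z 0.0807
133 [ 73. 385.] [0.0118 0.0678] [0.0021 0.0093] 5.1 z 0.0988
128 [565. 385.] [ 0.0115 -0.0689] [0.0094 0.0018] 85.4 z 0.0989
369 [104. 396.] [0.0069 0.0598] [0.0043 0.0114] 19.4 z 0.0975
```

```bash
python3 - <<'E'
from h import *
ctrl.grip(0.45); 
out=[]
for g in (1.0,.45,0.0):
    ctrl.grip(g); s=ctrl.read_state(); c=ctrl.capture("wrist"); b=s["eef_pos"]; P,ok=cloud(c); Q=P-b
    m=ok&(Q[...,2]>-.03)&(Q[...,2]<.15)&(abs(Q[...,1])<.09)&(abs(Q[...,0])<.06)
    for sd in (1,-1):
        q=Q[m&(Q[...,1]*sd>0)]; k=q[:,2]<np.percentile(q[:,2],1)+.004
        print(g,round(s["grip_width"],3),"lowest z",np.round(np.percentile(q[:,2],[0,1,5,20]),4),"tip pts",np.round(np.median(q[k],0),4), "inner y",np.round(np.percentile(abs(q[:,1]),1),4))
    out.append(c["image"][200:,120:520])
ctrl.grip(1.0)
cv2.imwrite("pics/f.png",np.hstack([cv2.resize(o,(266,186)) for o in out])[:,:,::-1]);print(ctrl.read_state()["t"])
E
```

```text
1.0 1.003 lowest z [0.0515 0.0582 0.0703 0.1004] tip pts [0.005  0.0433 0.0584] inner y 0.0013
1.0 1.003 lowest z [0.052  0.0582 0.0702 0.1003] tip pts [ 0.0054 -0.0424  0.0585] inner y 0.0012
0.45 0.451 lowest z [0.04   0.0496 0.0667 0.0942] tip pts [0.007  0.0211 0.0492] inner y 0.0013
0.45 0.451 lowest z [0.0396 0.0495 0.0665 0.0942] tip pts [ 0.0073 -0.0202  0.0491] inner y 0.0012
0.0 -0.0 lowest z [0.0415 0.0514 0.0738 0.0948] tip pts [0.0107 0.0062 0.0504] inner y 0.0006
0.0 -0.0 lowest z [0.0417 0.0518 0.0756 0.095 ] tip pts [ 0.0106 -0.0056  0.0507] inner y 0.0005
36.325
```

View pics/f.png

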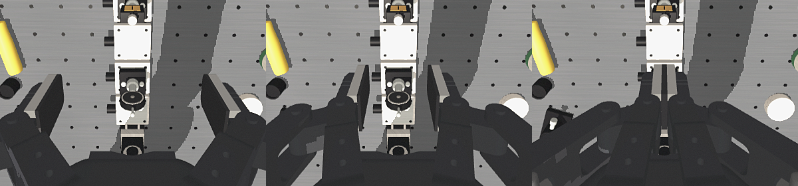

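The first panel shows the pads open, the third shut. The real fingertips sit about 40 mm above the reported TCP at shut (52 mm open), which matches the misses on the lens and iris. I'll lower the grasp height by 40 mm, using a force-guarded descent.

```bash
sed -i 's/^H=.*/H=.19; ZP=.0315/; s/ctrl.move_straight(\[x,y,ZP\],speed=.08)/print("guard",ctrl.move_straight([x,y,ZP],speed=.06,stop_force=8))/' h.py; python3 - <<'E'
from h import *
S["lens"]=(.4778,.1664,6.4)
for n in("lens","filter"): print([ctrl.ik([*p[n][:2],ZP-.004],Rt(a)) is not None for p,a in ((S,.13),(T,0))])
c=transfer("lens")
cv2.imwrite("pics/hold2.png",cv2.resize(c["image"],(400,300))[:,:,::-1])
t=check()
E
```

```text
[True, True]
[True, True]
guard False
lens width 44.515399531485734
hit True dz 0.0006137410174866034 F [-0.7  0.4  8. ]
t 46.3417
foot
349 [432. 156.] [ 0.6411 -0.2208] [0.0436 0.0449] 0.3 z 0.0484
383 [433. 193.] [ 0.5756 -0.2203] [0.0434 0.044 ] 89.8 z 0.0486
465 [434. 229.] [ 0.5091 -0.2215] [0.0434 0.0445] 1.1 z 0.0486
mount
386 [443. 181.] [ 0.5738 -0.2203] [0.0454 0.0164] 89.2 z 0.1095
235 [444. 222.] [ 0.5091 -0.2209] [0.0365 0.0118] 89.4 z 0.1082
185 [446. 287.] [ 0.4073 -0.2222] [0.03   0.0144] 89.8 z 0.1069
```

View pics/hold2.png

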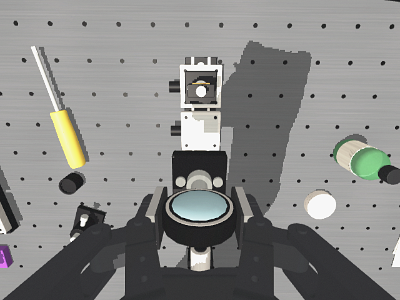

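The lens is gripped properly by its ring sides (200,215) and is now placed within 1 mm. Now the filter, then a final check.

```bash
python3 - <<'E'
from h import *
transfer("filter")
X,Y=T["filter"]
ctrl.move_ptp([.45,-.05,.28],Rt(0))
t=check()
c=ctrl.capture("scene")
cv2.imwrite("pics/fin.png",cv2.resize(c["image"][100:250,130:350,::-1],None,fx=3,fy=3,interpolation=cv2.INTER_CUBIC))
s=ctrl.read_state();print(s["t"],np.round(s["wrist_force"],2),s["grip_width"])
E
```

```text
guard False
filter width 39.11984960946995
hit True dz 0.000345900502036367 F [-0.5  0.5  7.8]
t 56.55
foot
mount
57.4417 [-0.95 -0.62 -0.33] 0.9999094554775948
```

View pics/fin.png

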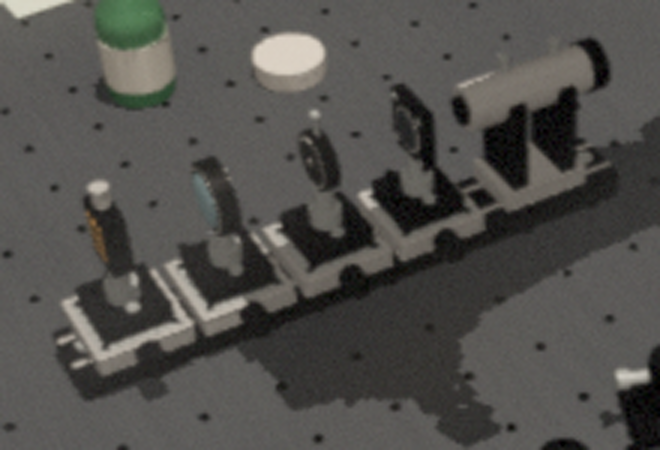

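The scene view shows all four upright and in order from the new laser: filter (410,125), iris (320,155), lens (215,195), slit (105,240). The arm blocked the top camera, so I move it aside, measure once more, and hand in if all is well.

```bash
python3 - <<'E'
from h import *
ctrl.move_ptp([.48,.166,.25],Rt(.11))
t=ctrl.capture("top"); P,ok=cloud(t)
reg=ok&(abs(P[...,1]+.222)<.06)&(P[...,0]>.4)&(P[...,0]<.7)
f=blobs(reg&(abs(P[...,2]-.048)<.005),P)
C=[(.445,-.2214),(.5104,-.2214),(.5763,-.2209),(.6422,-.2206)]
good=all(any(np.hypot(*(np.array(r[0])-c))<.006 and min(r[1])>.04 and min(abs(r[2]),abs(90-r[2]))<6 for r,q in f) for c in C)
print(good)
if good: ctrl.hand_in(); print("handed in",ctrl.read_state()["t"])
E
```

```text
437 [433. 154.] [ 0.6415 -0.2209] [0.0443 0.0453] 0.9 z 0.0486
385 [433. 193.] [ 0.5755 -0.22  ] [0.044  0.0435] 88.5 z 0.0485
462 [435. 229.] [ 0.509  -0.2215] [0.0434 0.045 ] 1.9 z 0.0487
504 [435. 266.] [ 0.4461 -0.2211] [0.0438 0.0444] 0.7 z 0.0487
True
the job is handed in; nothing more can be done
the job is handed in; nothing more can be done
```

All four optics are on the new rail in the old beam order (filter, iris, lens, slit from the laser), and the job is handed in. The clock read 57 s before a last short move aside, against the 102 s limit.

- **Last checks:** The top camera's depth map put each foot within about 1.5 mm of its carrier's middle and turned by 2° or less. Each foot's top was at about 48.6 mm, so it is seated. The scene picture before that showed all four upright, and the arm was clear with the gripper open.
- **What went wrong:** The real fingertips sit about 40 mm above the reported TCP. Because of this, the first lens grasp closed on air, the iris was carried by its lever, and the slit was probably held near the top of its block. Iris and slit still landed well. I lowered the grasp height by 40 mm for the lens and filter, and both were then gripped by their sides.
- **Disagreement:** The wrist and top cameras differed by 1–2 mm on positions, so I aimed for the mean of the two. The final offsets are measured against the carriers in the top camera's own view.

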